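# Tidy the radio bench spares: sort knobs and heatsink, nest the screening cans

## Task

Tidy the spares on the radio bench: put both control knobs, the black and the white, into the blue tray and the black finned heatsink into the yellow tray, each lying flat on the tray's floor the same way up as now, on none of the parts already there. Nest the open aluminium screening cans upright in one another: the medium one fully down in the large one on its rubber foot, and the small one fully down in the medium one. The red relay tray gets nothing; at the end everything is released and at rest.

Things in the scene. Friction and masses are not known exactly. Their poses are not given: they have to be found in the camera images.
- tray_blue: Blue fixed shallow open plastic tray, outer size 130 (x) x 140 (y) x 18 high, walls 4 and floor 4 thick (inner floor 4 above the bench, 122 x 132 inside). Origin: centre of its underside on the bench; z up. Place for knobs. A small grey knob, 26 in diameter, its top 20 above the bench, is already fixed inside, centred at x = +42, y = 0; the rest of the floor is free. Sizes in mm.
- tray_yellow: Yellow fixed shallow open plastic tray, outer size 130 (x) x 140 (y) x 18 high, walls 4 and floor 4 thick (inner floor 4 above the bench, 122 x 132 inside). Origin: centre of its underside on the bench; z up. Place for heatsinks. A small black heatsink, 22 (x) x 40 (y), its top 24 above the bench, is already fixed inside, centred at x = +45, y = 0; the rest of the floor is free. Sizes in mm.
- tray_red: Red fixed shallow open plastic tray, outer size 130 (x) x 140 (y) x 18 high, walls 4 and floor 4 thick (inner floor 4 above the bench, 122 x 132 inside). Origin: centre of its underside on the bench; z up. Full of six fixed clear-cased relays, tops 24 above the bench; nothing belongs in it from this job. Sizes in mm.
- can_large: Large round open-topped aluminium can, fixed to the bench on a black rubber disc (88 diameter, 3 thick). Outer diameter 74, inner 68; rim 43 above the bench, inner floor 6 above the bench. Origin: on the bench at the can's axis; z up. Sizes in mm.
- can_medium: Medium round open-topped aluminium can, loose, 70 g nominal, outer diameter 57, inner 51, height 60, wall and floor 3. Origin: centre of its underside; z up along its axis. When nested it stands about 23 proud of the large can's rim. Sizes in mm.
- can_small: Small round open-topped aluminium can, loose, 60 g nominal, outer diameter 40, inner 34, height 78, wall and floor 3. Origin: centre of its underside; z up along its axis. When nested it stands about 21 proud of the medium can's rim. Sizes in mm.
- knob_black: Black round control knob with an aluminium disc and red pointer line on top, loose, straight-sided, diameter 40, height 26, 45 g nominal. Origin: centre of its underside; z up. Sizes in mm.
- knob_white: White round control knob with a small black disc and red pointer line on top, loose, straight-sided, diameter 32, height 26, 30 g nominal. Origin: centre of its underside; z up. Sizes in mm.
- heatsink: Black finned heatsink, loose, 50 long (x) x 36 wide (y) x 32 high, 90 g nominal: six upright fins run along x on a 6 thick base; the two outer fins are its flat y sides, to be gripped across y. Origin: centre of its underside; z up. Sizes in mm.
Mind the look-alikes: they are no part of the job. What is shaped like the heatsink but orange or pink is not meant.

How it is judged (in metres and radians):
At the end, for the whole second after the job is handed in: Knobs in the blue tray, heatsink in the yellow (within 50 mm in x, 55 in y of its centre, under 10 mm up, tilt < 0.12 rad); medium can in large, small in medium (axes within 9 mm, under 11 and 8 mm above the outer can's origin, tilt < 0.1); all five released, at rest (x of knob_black in the frame of tray_blue between -0.05 and 0.05 m and y of knob_black in the frame of tray_blue between -0.055 and 0.055 m and z of knob_black in the frame of tray_blue between 0 and 0.01 m and angle between each of knob_black, knob_white, heatsink's own z axis and vertical below 0.12 rad and x of knob_white in the frame of tray_blue between -0.05 and 0.05 m and y of knob_white in the frame of tray_blue between -0.055 and 0.055 m and z of knob_white in the frame of tray_blue between 0 and 0.01 m and x of heatsink in the frame of tray_yellow between -0.05 and 0.05 m and y of heatsink in the frame of tray_yellow between -0.055 and 0.055 m and z of heatsink in the frame of tray_yellow between 0 and 0.01 m and horizontal distance between can_medium and can_large below 0.009 m and z of can_medium in the frame of can_large between 0 and 0.011 m and angle between each of can_medium, can_small's own z axis and vertical below 0.1 rad and horizontal distance between can_small and can_medium below 0.009 m and z of can_small in the frame of can_medium between 0 and 0.008 m and linear speed of each of knob_black, knob_white, heatsink, can_medium, can_small below 0.02 m/s and angular speed of each of knob_black, knob_white, heatsink, can_medium, can_small below 0.3 rad/s and contact force between the fingers and knob_black below 0.1 N and contact force between the fingers and knob_white below 0.1 N and contact force between the fingers and heatsink below 0.1 N and contact force between the fingers and can_medium below 0.1 N and contact force between the fingers and can_small below 0.1 N); the robot touches nothing.
It also fails if it takes over 144 s, if anything falls off the work surface, if the arm or the gripper's body presses on something with over 40 N, if the wrist force passes 120 N, or if a joint passes its speed limit or range.

## Robot

A 6-joint arm with a two-finger parallel gripper is mounted at the origin on the work surface. World frame = base frame: x ahead of the robot, y to its left, z up, the work surface at z = 0. Lengths are in mm, angles in rad, forces in N, time in s.
With the tool pointing down it reaches from about 350 to 1000 mm from the base axis. Payload 7.1 kg.
Tool frame: the origin (TCP) lies midway between the tips of the shut fingers; the grasp point (between the pads) lies pinch_z behind it (pinch_z is the distance from the TCP to the grasp point, in mm); z points along the fingers, y is the direction in which the jaws open and shut (so a half turn about z gives the same grasp; the last joint's range is limited). The gripper opens to 85 mm and grips with 20 to 120 N. Pads are 22 mm wide; open, the fingers measure 114 mm over their backs; the gripper's body (76 mm by 85 mm) begins 54 mm behind the grasp point. The pads swing forward as they close: fully open they stand 13 mm farther back than shut.
Start: joints at [-1.296, 0.423, 1.63, -0, 1.089, -0.019], TCP at [181.013, -598.197, 231.319] pointing down, gripper open.
Joint ranges: [-3, 3], [-0.9, 2.11], [0.09, 2.58], [-1.31, 4.45], [0.11, 2.69], [-2.54, 2.54]. Speed limits (rad/s): [2.39, 2.39, 3.01, 3.14, 3.14, 3.14].

## Interface

Orientations are given as [roll, pitch, yaw] about the fixed x, y, z axes, in that order (R = Rz(yaw) Ry(pitch) Rx(roll)).
In Python, from workcell import * gives the robot as it stands.
- The arm moves only by the tool send_rows, never from a script. Its argument "rows" is a list of rows, each a list of 3 entries, a list of its own where there are three numbers: the shift along the tool's x, y, z in cm, then the turn, a rotation vector about the tool's x, y, z in degrees, then the opening, from -1 (shut) to 1 (fully open), so that 0 is half open. In form: [[[tx, ty, tz], [wx, wy, wz], grip], ...]. A call has 1 to 20 rows; each row shifts and turns the commanded pose from where the row before left it, along the tool's axes as they then stand; what a row does not reach is not made up. A row lasts 1/12 s, in which the tool goes at most 41.7 mm and 7.16 degrees, less where a joint would pass 70% of its speed; a pose out of reach is approached as far as the arm can. A call with a gripper value outside its range is refused whole. The fingers move at their own pace and stop on an object; "force" is the grip in N (left out, the last holds). Time passes only in rows, so rows that do not move let the fingers close. It gives the time, the measured TCP pose, the force and the opening at its end, in the units of the state.
- observe(): the state, without advancing time (a new reading comes with each control period).
- grab_frame(name): name is "scene" or "top" or "wrist"; returns (picture, depth): 400x640x3 uint8, red, green, blue; 400x640 float32, mm along the optical axis (not along the pixel's ray), 0 where there is no reading.
- camera_model(name): a dict with "intrinsics" (3x3 intrinsics, pixels), "dist" ([k1, k2, p1, p2, k3] as OpenCV has them; the pictures are not rectified), "rvec" (rotation vector, rad) and "tvec" (3), from world to camera coordinates, as OpenCV has them; the wrist camera has in their place "T_tool_cam" (4x4, takes a point from camera to tool coordinates, whose origin is the TCP and whose axes are the flange's). Camera axes: x right, y down, z forward; pixel columns grow to the right and rows downward; lengths in mm; the calibration is good to about 2 mm. A picture is of the moment at which its call begins: read the wrist's pose just before it. camera_model takes no time and is no camera call.
- finish_job(): hands the job in, once; it reports no verdict.
The state is a dict: "time_s": time; "joint_positions": joint angles; "qd": joint speeds; "tau": joint torques, N m; "tool_pos": TCP position; "tcp_rot": TCP orientation; "force": force on the tool from outside, world axes, zero at the start; "moment": the same for the moment, N m; "width": opening from 0.0 (shut) to 1.0 (fully open).
Only numpy, scipy, OpenCV 4.12 (cv2) and the standard library are available. Lean on these libraries where they do the work, as an engineer would, in place of code of your own. Each camera call takes 0.05 s, during which the arm holds its last target. There are 200 camera calls.

## Working session

There is one attempt and no reset: what is moved stays moved. The work goes in short steps, Python scripts to look and compute and a tool call to move; the robot and the scene stay as the last step left them, time stands still between calls to the robot, and variables do not carry over. Pictures are saved under pics/ and viewed, about 12 in all and at most 16, crops included, and the job is handed in when it is done.

Besides the shell and the picture viewer there is one more tool, called after "Call:" in YAML: its name, and indented under it one key for each argument. send_rows: Moves the arm, as the interface text tells. Its arguments: {"type":"object","properties":{"rows":{"type":"array"},"force":{"type":"number"}},"required":["rows"]}

```bash
mkdir -p pics
cat > h.py <<'E'
import numpy as np, cv2
from workcell import *
def save(n,img): cv2.imwrite('pics/'+n+'.png',cv2.cvtColor(img,cv2.COLOR_RGB2BGR))
def cam(name,st=None):
    m=camera_model(name);K=np.array(m['intrinsics'],float);d=np.array(m['dist'],float)
    if 'rvec' in m:
        R=cv2.Rodrigues(np.array(m['rvec'],float))[0];t=np.array(m['tvec'],float).ravel()
        return K,d,R.T,-R.T@t
    from scipy.spatial.transform import Rotation as Ro
    T=np.eye(4);T[:3,:3]=Ro.from_euler('xyz',st['tcp_rot']).as_matrix();T[:3,3]=st['tool_pos']
    W=T@np.array(m['T_tool_cam'],float);return K,d,W[:3,:3],W[:3,3]
def onplane(c,uv,z):
    K,d,R,o=c
    p=cv2.undistortPoints(np.array(uv,float).reshape(-1,1,2),K,d)[:,0]
    r=np.c_[p,np.ones(len(p))]@R.T
    return o+r*((z-o[2])/r[:,2])[:,None]
def cloud(c,dep):
    K,d,R,o=c;h,w=dep.shape
    uv=np.stack(np.meshgrid(np.arange(w),np.arange(h)),-1).reshape(-1,1,2).astype(float)
    p=cv2.undistortPoints(uv,K,d)[:,0]
    P=np.c_[p,np.ones(len(p))]*dep.reshape(-1,1)
    return (P@R.T+o).reshape(h,w,3)
E
python3 - <<'E'
from h import *
s=observe();print(s)
for n in ['scene','top']:
    i,d=grab_frame(n);save(n+'0',i);np.savez(n+'0',i=i,d=d);print(n,cam(n)[3],(d>0).mean())
print(camera_model('wrist'))
E
```

```text
{'time_s': 0.0, 'joint_positions': array([-1.29597600e+00,  4.23844840e-01,  1.63069017e+00,  2.06210258e-05,
        1.08861057e+00, -1.89621736e-02]), 'qd': array([-9.79235793e-05, -6.86415203e-04,  1.88459372e-04, -1.10837501e-03,
        1.41193314e-03,  1.27488235e-03]), 'tau': array([ 9.33889605e-04, -5.57377625e+01, -2.81741738e+01,  1.52684047e-04,
        7.45863217e-03, -5.70978827e-06]), 'tool_pos': array([ 180.88747916, -597.67696225,  230.54313034]), 'tcp_rot': array([-3.14004035e+00, -4.76969360e-05,  2.93772882e-01]), 'force': array([-0.3202051 ,  0.22698038,  0.84707659]), 'moment': array([-0.01023797, -0.01538828,  0.03552214]), 'width': 1.0036694428021713}
scene [1023.38378303 -117.32370002  638.71498254] 0.99588671875
top [ 337.76694957  -25.82036234 1096.16706316] 0.9960234375
{'intrinsics': array([[332.40264562,   0.        , 323.73047236],
       [  0.        , 332.40264562, 193.56693503],
       [  0.        ,   0.        ,   1.        ]]), 'dist': array([-0.01042108,  0.        ,  0.        ,  0.        ,  0.        ]), 'T_tool_cam': array([[ 7.70889418e-04, -9.46602246e-01, -3.22402845e-01,
         8.28626733e+01],
       [ 9.99999185e-01,  4.01520825e-04,  1.21217378e-03,
         9.68970722e-03],
       [-1.01799497e-03, -3.22403516e-01,  9.46601783e-01,
        -1.42075882e+02],
       [ 0.00000000e+00,  0.00000000e+00,  0.00000000e+00,
         1.00000000e+00]])}
```

```bash
ls .; cat *.md 2>/dev/null | head -50
```

```text
h.py
pics
scene0.npz
top0.npz
```

View pics/top0.png

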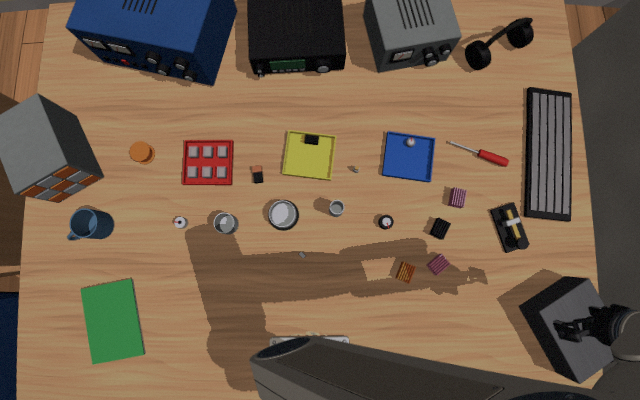

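View pics/scene0.png

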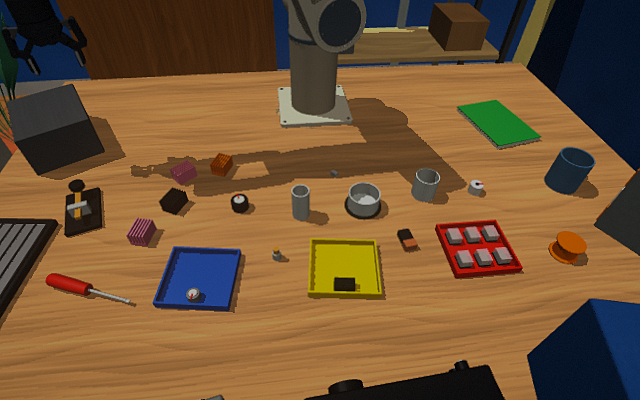

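Run:
```python
import workcell
print([n for n in dir(workcell) if not n.startswith('_')]); print(getattr(workcell,'pinch_z',None))
```

```text
['PlanningError', 'camera_model', 'finish_job', 'grab_frame', 'observe', 'pinch_z']
18.700000000000003
```

Top view: heatsink candidates are black (440,228), pink (457,197) and (438,264), orange (405,271), of which the black one is meant. There are also the fixed small heatsink (311,139), a black/orange block (258,174) and the morse key (509,228). Knobs: black (386,221), white (180,222); the fixed grey knob (410,142) is not part of the job. Cans: large (283,214), medium (225,224), small (336,208).

Run:
```python
from h import *
z=np.load('top0.npz');c=cam('top');P=cloud(c,z['d']);i=z['i']
print('bench z',np.median(P[300:310,150:170,2]))
def blob(n,u,v,r,zlo,zhi):
    S=P[v-r:v+r+1,u-r:u+r+1].reshape(-1,3);S=S[(S[:,2]>zlo)&(S[:,2]<zhi)]
    rc=cv2.minAreaRect(S[:,:2].astype(np.float32)); cc=cv2.minEnclosingCircle(S[:,:2].astype(np.float32))
    print(n,len(S),np.round(rc[0]),np.round(rc[1]),round(rc[2],1),'circ',np.round(cc[0]),round(cc[1]),'zmax',S[:,2].max().round(1),'zmed',np.median(S[:,2]).round(1))
blob('heatsink',440,228,16,22,45)
blob('kb',386,221,14,20,40);blob('kw',180,222,14,18,40)
blob('medium',225,224,20,52,75);blob('small',336,208,18,68,95);blob('large',283,214,24,37,55)
hsv=cv2.cvtColor(i,cv2.COLOR_RGB2HSV)
for n,lo,hi,(x,y) in [('yellow',(22,120,60),(35,255,255),(309,155)),('blue',(105,150,60),(125,255,255),(408,156))]:
    m=cv2.inRange(hsv,lo,hi);w=np.zeros_like(m);w[y-40:y+40,x-40:x+40]=m[y-40:y+40,x-40:x+40]
    uv=np.argwhere(w)[:,::-1];q=onplane(c,uv,18);rc=cv2.minAreaRect(q[:,:2].astype(np.float32));print(n,rc)
big=cv2.resize(i[140:290,160:480],None,fx=2.5,fy=2.5,interpolation=cv2.INTER_CUBIC);save('crop1',big)
```

```text
bench z 0.27716387164161915
heatsink 218 [ 397. -369.] [38. 51.] 60.6 circ [ 397. -369.] 31 zmax 38.0 zmed 30.6
kb 160 [ 418. -217.] [37. 39.] 41.6 circ [ 418. -217.] 20 zmax 33.2 zmed 26.0
kw 112 [423. 358.] [33. 28.] 88.7 circ [423. 358.] 17 zmax 31.6 zmed 25.4
medium 96 [418. 226.] [55. 56.] 23.2 circ [417. 226.] 29 zmax 63.4 zmed 58.9
small 61 [454. -76.] [37. 37.] 88.2 circ [455. -77.] 20 zmax 83.8 zmed 77.4
large 100 [443.  70.] [71. 72.] 89.4 circ [443.  71.] 37 zmax 47.7 zmed 42.4
yellow ((612.9736328125, -4.6350860595703125), (141.12435913085938, 133.1614227294922), 82.18746185302734)
blue ((604.908447265625, -289.9676513671875), (139.26258850097656, 129.68521118164062), 81.48357391357422)
```

View pics/crop1.png

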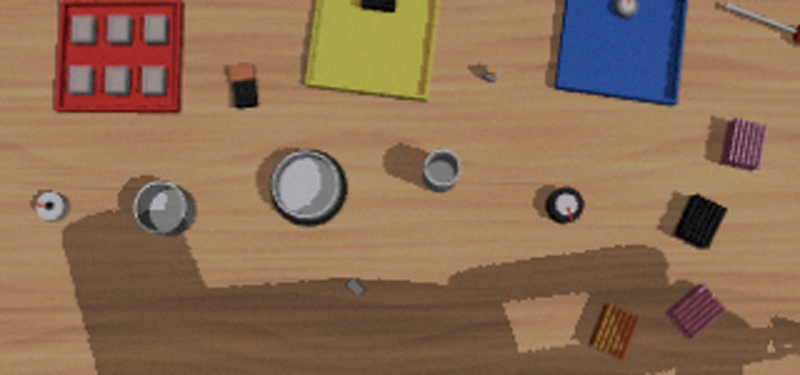

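The black block at crop (700,221) has fins running lower-left to upper-right, so it is the true heatsink. The pink and orange ones lie apart from it. First move: over the heatsink.

Call:
send_rows:
  rows:
    - [[2.48,-1.42,0.46],[0,0,0],0.6]
    - [[2.48,-1.42,0.46],[0,0,0],0.6]
    - [[2.48,-1.42,0.46],[0,0,0],0.6]
    - [[2.48,-1.42,0.46],[0,0,0],0.6]
    - [[2.48,-1.42,0.46],[0,0,0],0.6]
    - [[2.48,-1.42,0.46],[0,0,0],0.6]
    - [[2.48,-1.42,0.46],[0,0,0],0.6]
    - [[2.48,-1.42,0.46],[0,0,0],0.6]
    - [[2.48,-1.42,0.46],[0,0,0],0.6]
    - [[2.48,-1.42,0.46],[0,0,0],0.6]
    - [[2.48,-1.42,0.46],[0,0,0],0.6]
    - [[0,0,0],[0,0,5.78],0.6]
    - [[0,0,0],[0,0,5.78],0.6]
    - [[0,0,0],[0,0,5.78],0.6]
    - [[0,0,0],[0,0,5.78],0.6]
    - [[0,0,0],[0,0,5.78],0.6]
    - [[0,0,0],[0,0,5.78],0.6]
    - [[0,0,0],[0,0,5.78],0.6]
    - [[0,0,0],[0,0,5.78],0.6]
    - [[0,0,0],[0,0,0],0.6]
  force: 40

```text
time_s: 1.77
tool_pos: [396.7, -369.5, 180.4]
tcp_rot: [-3.141, 0.001, -0.517]
force: [-0.2, 0.4, -0.2]
width: 0.801
```

```bash
cat >> h.py <<'E'
def wrist(name=None):
    st=observe();i,d=grab_frame('wrist');c=cam('wrist',st)
    if name: save(name,i)
    return st,i,cloud(c,d)
def near(P,x,y,r,zlo,zhi,verbose=1):
    S=P.reshape(-1,3);S=S[(np.hypot(S[:,0]-x,S[:,1]-y)<r)&(S[:,2]>zlo)&(S[:,2]<zhi)]
    q=S[:,:2].astype(np.float32);rc=cv2.minAreaRect(q);cc=cv2.minEnclosingCircle(q)
    print('n',len(S),'rect',np.round(rc[0],1),np.round(rc[1],1),round(rc[2],1),'circ',np.round(cc[0],1),round(cc[1],1),'bbox mid',np.round((q.min(0)+q.max(0))/2,1),np.round(np.ptp(q,0),1),'ztop',np.percentile(S[:,2],90).round(1))
    return S
def go(x,y,z,yawdeg=None,st=None):
    st=st or observe();p=st['tool_pos'];ps=st['tcp_rot'][2];d=np.array([x,y,z])-p
    c,s=np.cos(ps),np.sin(ps)
    print('at',np.round(p,1),'rpy',np.round(np.degrees(st['tcp_rot']),2),'w',round(st['width'],3),'t',round(st['time_s'],2),
     '\nGO cm',np.round([(d[0]*c+d[1]*s)/10,(d[0]*s-d[1]*c)/10,-d[2]/10],2),'' if yawdeg is None else ('turn z',np.round((np.degrees(ps)-yawdeg+90)%180-90,2)))
E
python3 - <<'E'
from h import *
st,i,P=wrist('w1')
near(P,397,-369,42,24,45)
go(397,-369,8,-29.4,st)
E
```

```text
n 1132 rect [ 399.7 -371. ] [36.  50.4] 62.0 circ [ 399.9 -371.2] 30.4 bbox mid [ 400.  -371.2] [59.9 54.4] ztop 32.3
at [ 396.7 -369.5  180.4] rpy [-1.7999e+02  4.0000e-02 -2.9610e+01] w 0.801 t 1.77 
GO cm [ 0.   -0.06 17.24] ('turn z', np.float64(-0.21))
```

View pics/w1.png

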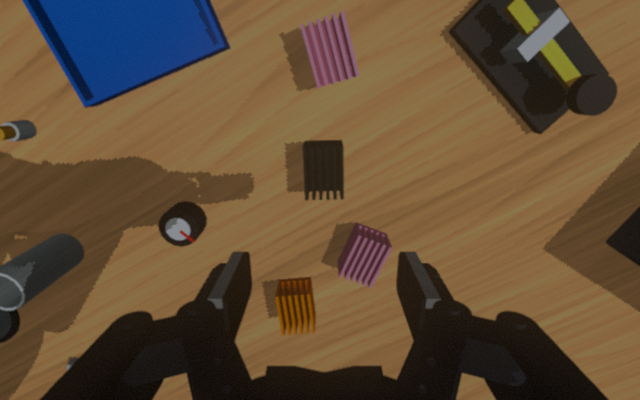

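Wrist view: black heatsink at (323,168), pinks at (330,48) and (365,253), orange at (295,305). Choice confirmed, so I descend and grip.

Call:
send_rows:
  rows:
    - [[0.34,-0.02,1.7],[0,0,-1.6],0.6]
    - [[0,0,2.2],[0,0,0],0.6]
    - [[0,0,2.2],[0,0,0],0.6]
    - [[0,0,2.2],[0,0,0],0.6]
    - [[0,0,2.2],[0,0,0],0.6]
    - [[0,0,2.2],[0,0,0],0.6]
    - [[0,0,2.2],[0,0,0],0.6]
    - [[0,0,1.5],[0,0,0],0.6]
    - [[0,0,1.0],[0,0,0],0.6]
    - [[0,0,0],[0,0,0],0.6]
    - [[0,0,0],[0,0,0],-0.5]
    - [[0,0,0],[0,0,0],-0.5]
    - [[0,0,0],[0,0,0],-0.5]
    - [[0,0,0],[0,0,0],-0.5]
    - [[0,0,0],[0,0,0],-0.5]
    - [[0,0,0],[0,0,0],-0.5]
  force: 40

```text
time_s: 3.15
tool_pos: [400.7, -371.9, 7.9]
tcp_rot: [3.141, -0.002, -0.485]
force: [0.1, -0.8, 6.9]
width: 0.416
```

Call:
send_rows:
  rows:
    - [[0,0,-1.0],[0,0,0],-0.5]
    - [[0,0,-2.5],[0,0,0],-0.5]
    - [[0,0,-3.5],[0,0,0],-0.5]
    - [[0,0,-3.5],[0,0,0],-0.5]
    - [[0,-1.8,-1.5],[0,0,0],-0.5]
    - [[0,-3.5,0],[0,0,0],-0.5]
    - [[0,-3.5,0],[0,0,0],-0.5]
    - [[0,-3.5,0],[0,0,0],-0.5]
    - [[0,-3.5,0],[0,0,0],-0.5]
    - [[0,-3.5,0],[0,0,0],-0.5]
    - [[0,-3.5,0],[0,0,0],-0.5]
    - [[0,-3.5,0],[0,0,0],-0.5]
    - [[0,-3.5,0],[0,0,0],-0.5]
    - [[0,-3.5,0],[0,0,0],-0.5]
    - [[0,-3.5,0],[0,0,0],-0.5]
    - [[0,-3.5,0],[0,0,0],-0.5]
    - [[0,-1.5,0],[0,0,-5],-0.5]
    - [[0,0,0],[0,0,-5],-0.5]
    - [[0,0,0],[0,0,-5],-0.5]
    - [[0,0,0],[0,0,-5],-0.5]

```text
time_s: 4.82
tool_pos: [594.8, -0.7, 127.3]
tcp_rot: [3.142, 0.0, -0.131]
force: [0.4, 0.5, -0.9]
width: 0.414
```

Run:
```python
from h import *
st,i,P=wrist('w2')
hsv=cv2.cvtColor(i,cv2.COLOR_RGB2HSV);m=cv2.inRange(hsv,(22,120,50),(35,255,255))>0
q=P[m];q=q[(q[:,2]<30)&(abs(q[:,0]-613)<110)&(abs(q[:,1])<110)];print(len(q),cv2.minAreaRect(q[:,:2].astype(np.float32)))
go(595,-2.5,10,-8,st)
```

```text
26639 ((631.1265869140625, -14.148895263671875), (165.904296875, 184.4136505126953), 83.35711669921875)
at [594.8  -0.7 127.3] rpy [180.     0.    -7.48] w 0.414 t 4.82 
GO cm [ 0.04  0.17 11.73] ('turn z', np.float64(0.52))
```

View pics/w2.png

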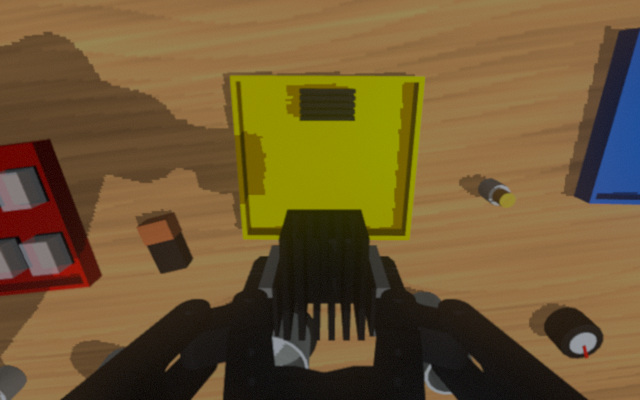

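Call:
send_rows:
  rows:
    - [[0,0.1,2.5],[0,0,0.5],-0.5]
    - [[0,0,3],[0,0,0],-0.5]
    - [[0,0,2.5],[0,0,0],-0.5]
    - [[0,0,1.5],[0,0,0],-0.5]
    - [[0,0,1],[0,0,0],-0.5]
    - [[0,0,0.5],[0,0,0],-0.5]
    - [[0,0,0.4],[0,0,0],-0.5]
    - [[0,0,0.1],[0,0,0],-0.5]
    - [[0,0,0],[0,0,0],-0.5]

```text
time_s: 5.62
tool_pos: [595.4, -2.5, 12.4]
tcp_rot: [-3.141, -0.001, -0.145]
force: [-0.4, 0.3, -1.0]
width: 0.411
```

Call:
send_rows:
  rows:
    - [[0,0,0.05],[0,0,0],0.1]
    - [[0,0,0],[0,0,0],0.1]
    - [[0,0,0],[0,0,0],0.1]
    - [[0,0,-0.8],[0,0,0],0.1]
    - [[0,0,-2.2],[0,0,0],0.1]
    - [[0,0,-3.5],[0,0,0],0.3]
    - [[0,0,-4],[0,0,0],0.5]
    - [[0,0,-3.5],[0,0,0],0.5]
    - [[0,0,-1],[0,0,0],0.5]
    - [[-1.6,2.65,0],[0,0,0],0.5]
    - [[-1.6,2.65,0],[0,0,0],0.5]
    - [[-1.6,2.65,0],[0,0,0],0.5]
    - [[-1.6,2.65,0],[0,0,0],0.5]
    - [[-1.6,2.65,0],[0,0,0],0.5]
    - [[-1.6,2.65,0],[0,0,0],0.5]
    - [[-1.6,2.65,0],[0,0,0],0.5]
    - [[-1.6,2.65,0],[0,0,0],0.5]
    - [[-1.6,2.65,0],[0,0,0],0.5]
    - [[0,0,0],[0,0,0],0.5]

```text
time_s: 7.2
tool_pos: [414.8, -220.1, 161.4]
tcp_rot: [3.141, 0.001, -0.148]
force: [0.3, 0.1, 0.4]
width: 0.751
```

Run:
```python
from h import *
st,i,P=wrist('w3')
near(P,419,-217,32,18,45)
go(419,-217,6,None,st)
```

```text
n 1604 rect [ 420.5 -218.3] [39.  39.1] 49.8 circ [ 420.4 -218.4] 20.0 bbox mid [ 420.5 -218.4] [39.5 39.5] ztop 26.9
at [ 414.8 -220.1  161.4] rpy [ 1.7997e+02  7.0000e-02 -8.4800e+00] w 0.751 t 7.2 
GO cm [ 0.37 -0.37 15.54]
```

Call:
send_rows:
  rows:
    - [[0.54,-0.25,2.0],[0,0,0],0.4]
    - [[0,0,3],[0,0,0],0.4]
    - [[0,0,3],[0,0,0],0.4]
    - [[0,0,3],[0,0,0],0.4]
    - [[0,0,2.5],[0,0,0],0.4]
    - [[0,0,1.5],[0,0,0],0.4]
    - [[0,0,0.5],[0,0,0],0.4]
    - [[0,0,0],[0,0,0],0.4]
    - [[0,0,0],[0,0,0],-0.4]
    - [[0,0,0],[0,0,0],-0.4]
    - [[0,0,0],[0,0,0],-0.4]
    - [[0,0,0],[0,0,0],-0.4]
    - [[0,0,0],[0,0,0],-0.4]
    - [[0,0,-1],[0,0,0],-0.4]
    - [[0,0,-3],[0,0,0],-0.4]
    - [[0,0,-3.5],[0,0,0],-0.4]
    - [[0,0,-3],[0,0,0],-0.4]
    - [[0,0,0],[0,0,0],-0.4]
  force: 40

```text
time_s: 8.75
tool_pos: [426.5, -217.6, 116.9]
tcp_rot: [3.138, -0.009, -0.145]
force: [0.7, -0.4, 0.4]
width: 0.452
```

Run:
```python
from h import *
st,i,P=wrist('w4')
go(590,-290,30,None,st);print(st['qd'].round(3),st['force'].round(1))
```

```text
at [ 426.5 -217.6  116.9] rpy [179.81  -0.51  -8.31] w 0.452 t 8.75 
GO cm [17.22  4.8   8.69] 
[-0.002  0.072  0.032 -0.001 -0.103 -0.   ] [ 0.7 -0.4  0.4]
```

View pics/w4.png

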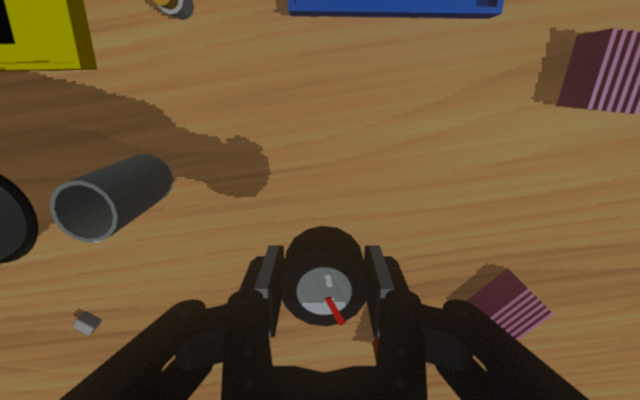

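Knob held at (323,275), upright between the pads. Now to the blue tray, turning the jaws along the tray's x.

Call:
send_rows:
  rows:
    - [[2.88,0.31,0],[0,0,0],-0.4]
    - [[2.88,0.31,0],[0,0,0],-0.4]
    - [[2.88,0.31,0],[0,0,0],-0.4]
    - [[2.88,0.31,0],[0,0,0],-0.4]
    - [[2.88,0.31,0],[0,0,0],-0.4]
    - [[2.88,0.31,0],[0,0,0],-0.4]
    - [[0,0,0],[0,0,-6.9],-0.4]
    - [[0,0,0],[0,0,-6.9],-0.4]
    - [[0,0,0],[0,0,-6.9],-0.4]
    - [[0,0,0],[0,0,-6.9],-0.4]
    - [[0,0,0],[0,0,-6.9],-0.4]
    - [[0,0,0],[0,0,-6.9],-0.4]
    - [[0,0,0],[0,0,-6.9],-0.4]
    - [[0,0,0],[0,0,-6.9],-0.4]
    - [[0,0,0],[0,0,-6.9],-0.4]
    - [[0,0,0],[0,0,-6.9],-0.4]
    - [[0,0,0],[0,0,-6.9],-0.4]
    - [[0,0,0],[0,0,-6.9],-0.4]
    - [[0,0,0],[0,0,-6.9],-0.4]

```text
time_s: 10.38
tool_pos: [591.0, -259.0, 110.1]
tcp_rot: [-3.14, -0.001, 1.426]
force: [-0.9, 0.6, -0.9]
width: 0.448
```

Run:
```python
from h import *
st,i,P=wrist('w5')
go(595,-261,11,81.5,st);print(st['qd'].round(3))
```

```text
at [ 591.  -259.   110.1] rpy [-1.7989e+02 -3.0000e-02  8.1730e+01] w 0.448 t 10.38 
GO cm [-0.14  0.43  9.91] ('turn z', np.float64(0.23))
[-1.000e-03 -0.000e+00  0.000e+00  0.000e+00 -0.000e+00 -1.434e+00]
```

View pics/w5.png

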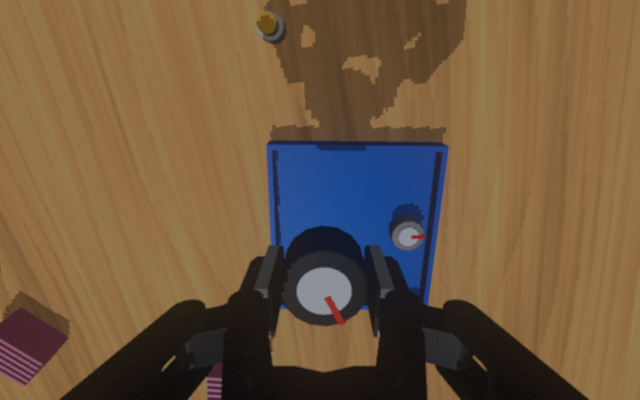

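Call:
send_rows:
  rows:
    - [[0,0,0],[0,0,0],-0.4]
    - [[-0.1,0.4,1.5],[0,0,0],-0.4]
    - [[0,0,2.5],[0,0,0],-0.4]
    - [[0,0,2.5],[0,0,0],-0.4]
    - [[0,0,1.5],[0,0,0],-0.4]
    - [[0,0,1.0],[0,0,0],-0.4]
    - [[0,0,0.5],[0,0,0],-0.4]
    - [[0,0,0.2],[0,0,0],-0.4]
    - [[0,0,0],[0,0,0],-0.4]
    - [[0,0,0],[0,0,0],-0.4]

```text
time_s: 11.27
tool_pos: [596.4, -261.2, 15.2]
tcp_rot: [3.14, 0.0, 1.42]
force: [-0.3, 1.1, -0.3]
width: 0.449
```

Call:
send_rows:
  rows:
    - [[0,0,0.2],[0,0,0],-0.4]
    - [[0,0,0.15],[0,0,0],-0.4]
    - [[0,0,0.1],[0,0,0],-0.4]
    - [[0,0,0],[0,0,0],-0.4]

```text
time_s: 11.6
tool_pos: [596.4, -261.3, 11.5]
tcp_rot: [3.14, 0.0, 1.42]
force: [-3.2, 1.2, 10.7]
width: 0.447
```

Call:
send_rows:
  rows:
    - [[0,0,0],[0,0,0],0.12]
    - [[0,0,0],[0,0,0],0.12]
    - [[0,0,0],[0,0,0],0.12]
    - [[0,0,-0.7],[0,0,0],0.12]
    - [[0,0,-2.2],[0,0,0],0.12]
    - [[0,0,-3.5],[0,0,0],0.3]
    - [[0,0,-4],[0,0,0],0.4]
    - [[0,0,-3.5],[0,0,0],0.4]
    - [[0,0,-1.5],[0,0,0],0.4]
    - [[0,0,0],[0,0,0],0.4]

```text
time_s: 12.43
tool_pos: [598.3, -262.1, 169.3]
tcp_rot: [3.133, 0.002, 1.421]
force: [0.5, 0.2, 0.6]
width: 0.702
```

Call:
send_rows:
  rows:
    - [[3.25,-1.45,0],[0,0,0],0.3]
    - [[3.25,-1.45,0],[0,0,0],0.3]
    - [[3.25,-1.45,0],[0,0,0],0.3]
    - [[3.25,-1.45,0],[0,0,0],0.3]
    - [[3.25,-1.45,0],[0,0,0],0.3]
    - [[3.25,-1.45,0],[0,0,0],0.3]
    - [[3.25,-1.45,0],[0,0,0],0.3]
    - [[3.25,-1.45,0],[0,0,0],0.3]
    - [[3.25,-1.45,0],[0,0,0],0.3]
    - [[3.25,-1.45,0],[0,0,0],0.3]
    - [[3.25,-1.45,0],[0,0,0],0.3]
    - [[3.25,-1.45,0],[0,0,0],0.3]
    - [[3.25,-1.45,0],[0,0,0],0.3]
    - [[3.25,-1.45,0],[0,0,0],0.3]
    - [[3.25,-1.45,0],[0,0,0],0.3]
    - [[3.25,-1.45,0],[0,0,0],0.3]
    - [[3.25,-1.45,0],[0,0,0],0.3]
    - [[3.25,-1.45,0],[0,0,0],0.3]
    - [[0,0,0],[0,0,0],0.3]
    - [[0,0,0],[0,0,0],0.3]

```text
time_s: 14.1
tool_pos: [423.9, 357.8, 162.8]
tcp_rot: [-3.141, 0.001, 1.424]
force: [0.6, -0.7, -0.6]
width: 0.65
```

Run:
```python
from h import *
st,i,P=wrist('w6')
near(P,425,357,26,17,45)
go(425,357,6,None,st)
```

```text
n 1020 rect [425.  358.5] [31.  31.2] 41.0 circ [424.8 358.4] 15.9 bbox mid [425.  358.4] [31.  31.6] ztop 26.7
at [423.9 357.8 162.8] rpy [-1.7995e+02  6.0000e-02  8.1590e+01] w 0.65 t 14.1 
GO cm [-0.06  0.12 15.68]
```

Call:
send_rows:
  rows:
    - [[0.08,0.1,2.0],[0,0,0],0.2]
    - [[0,0,3],[0,0,0],0.2]
    - [[0,0,3],[0,0,0],0.2]
    - [[0,0,3],[0,0,0],0.2]
    - [[0,0,2.5],[0,0,0],0.2]
    - [[0,0,1.5],[0,0,0],0.2]
    - [[0,0,0.6],[0,0,0],0.2]
    - [[0,0,0],[0,0,0],0.2]
    - [[0,0,0],[0,0,0],-0.5]
    - [[0,0,0],[0,0,0],-0.5]
    - [[0,0,0],[0,0,0],-0.5]
    - [[0,0,0],[0,0,0],-0.5]
    - [[0,0,0],[0,0,0],-0.5]
  force: 40

```text
time_s: 15.23
tool_pos: [427.0, 357.7, 8.9]
tcp_rot: [3.14, -0.001, 1.421]
force: [-0.2, -1.2, 6.4]
width: 0.352
```

Call:
send_rows:
  rows:
    - [[0,0,-1],[0,0,0],-0.5]
    - [[0,0,-2.5],[0,0,0],-0.5]
    - [[0,0,-3.5],[0,0,0],-0.5]
    - [[0,0,-3.5],[0,0,0],-0.5]
    - [[0,0,-3.0],[0,0,0],-0.5]
    - [[0,0,-1],[0,0,0],-0.5]
    - [[0,0,0],[0,0,0],-0.5]
    - [[0,0,0],[0,0,0],-0.5]

```text
time_s: 15.9
tool_pos: [426.1, 357.2, 153.0]
tcp_rot: [3.141, -0.001, 1.421]
force: [0.5, 0.5, -0.4]
width: 0.353
```

Call:
send_rows:
  rows:
    - [[-3.2,1.3,0],[0,0,0],-0.5]
    - [[-3.2,1.3,0],[0,0,0],-0.5]
    - [[-3.2,1.3,0],[0,0,0],-0.5]
    - [[-3.2,1.3,0],[0,0,0],-0.5]
    - [[-3.2,1.3,0],[0,0,0],-0.5]
    - [[-3.2,1.3,0],[0,0,0],-0.5]
    - [[-3.2,1.3,0],[0,0,0],-0.5]
    - [[-3.2,1.3,0],[0,0,0],-0.5]
    - [[-3.2,1.3,0],[0,0,0],-0.5]
    - [[-3.2,1.3,0],[0,0,0],-0.5]
    - [[-3.2,1.3,0],[0,0,0],-0.5]
    - [[-3.2,1.3,0],[0,0,0],-0.5]
    - [[-3.2,1.3,0],[0,0,0],-0.5]
    - [[-3.2,1.3,0],[0,0,0],-0.5]
    - [[-3.2,1.3,0],[0,0,0],-0.5]
    - [[-3.2,1.3,0],[0,0,0],-0.5]
    - [[-3.2,1.3,0],[0,0,0],-0.5]
    - [[-3.2,1.3,0],[0,0,0],-0.5]
    - [[-3.2,1.3,0],[0,0,0],-0.5]
    - [[-3.2,1.3,0],[0,0,0],-0.5]

```text
time_s: 17.57
tool_pos: [586.3, -315.5, 149.7]
tcp_rot: [-3.137, -0.002, 1.42]
force: [0.6, 0.2, -0.7]
width: 0.35
```

Call:
send_rows:
  rows:
    - [[0,0,0],[0,0,0],-0.5]
    - [[0,0,0],[0,0,0],-0.5]

```text
time_s: 17.73
tool_pos: [586.2, -315.5, 149.7]
tcp_rot: [-3.138, -0.001, 1.418]
force: [0.5, 0.3, -0.3]
width: 0.354
```

Run:
```python
from h import *
st,i,P=wrist('w7')
near(P,595,-261,28,22,36)
go(587,-316.5,13,81.5,st)
```

```text
n 2034 rect [ 595.4 -265.2] [39.1 39. ] 6.3 circ [ 595.5 -265.2] 19.9 bbox mid [ 595.3 -265. ] [39.4 39.3] ztop 31.0
at [ 586.2 -315.5  149.7] rpy [-1.7979e+02 -8.0000e-02  8.1250e+01] w 0.354 t 17.73 
GO cm [-0.09  0.09 13.67] ('turn z', np.float64(-0.25))
```

View pics/w7.png

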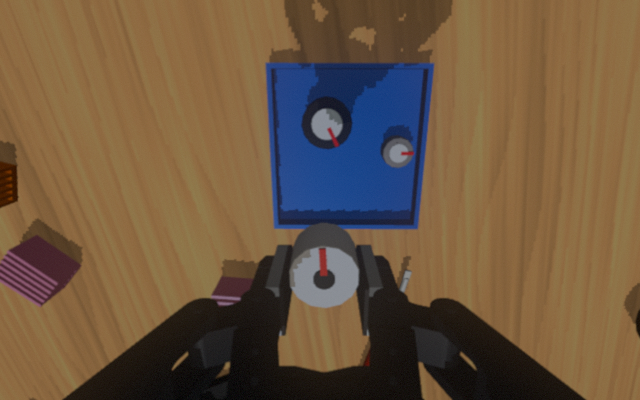

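The black knob lies flat in the tray at (327,123), the grey one at (398,152), and the white knob is held at (324,270). Lowering.

Call:
send_rows:
  rows:
    - [[-0.1,0.1,2.0],[0,0,0],-0.5]
    - [[0,0,3],[0,0,0],-0.5]
    - [[0,0,3],[0,0,0],-0.5]
    - [[0,0,2.5],[0,0,0],-0.5]
    - [[0,0,1.5],[0,0,0],-0.5]
    - [[0,0,1.0],[0,0,0],-0.5]
    - [[0,0,0.4],[0,0,0],-0.5]
    - [[0,0,0.2],[0,0,0],-0.5]
    - [[0,0,0.1],[0,0,0],-0.5]
    - [[0,0,0],[0,0,0],-0.5]

```text
time_s: 18.62
tool_pos: [589.2, -316.0, 16.9]
tcp_rot: [3.14, 0.001, 1.421]
force: [0.2, 0.1, -0.3]
width: 0.351
```

Call:
send_rows:
  rows:
    - [[0,0,0.2],[0,0,0],-0.5]
    - [[0,0,0.15],[0,0,0],-0.5]
    - [[0,0,0.1],[0,0,0],-0.5]
    - [[0,0,0],[0,0,0],-0.5]

```text
time_s: 18.95
tool_pos: [589.0, -316.1, 12.9]
tcp_rot: [3.14, 0.001, 1.42]
force: [-2.3, 1.2, 9.6]
width: 0.354
```

Call:
send_rows:
  rows:
    - [[0,0,0],[0,0,0],-0.05]
    - [[0,0,0],[0,0,0],-0.05]
    - [[0,0,0],[0,0,0],-0.05]
    - [[0,0,-0.7],[0,0,0],-0.05]
    - [[0,0,-2.2],[0,0,0],-0.05]
    - [[0,0,-3.5],[0,0,0],0.3]
    - [[0,0,-4],[0,0,0],0.8]
    - [[0,0,-4],[0,0,0],0.8]
    - [[0,0,-3.5],[0,0,0],0.8]
    - [[0,0,-1],[0,0,0],0.8]

```text
time_s: 19.78
tool_pos: [591.1, -317.1, 207.4]
tcp_rot: [3.133, 0.003, 1.421]
force: [0.7, -0.4, 0.5]
width: 0.897
```

Call:
send_rows:
  rows:
    - [[2.98,-1.58,0],[0,0,0],0.8]
    - [[2.98,-1.58,0],[0,0,0],0.8]
    - [[2.98,-1.58,0],[0,0,0],0.8]
    - [[2.98,-1.58,0],[0,0,0],0.8]
    - [[2.98,-1.58,0],[0,0,0],0.8]
    - [[2.98,-1.58,0],[0,0,0],0.8]
    - [[2.98,-1.58,0],[0,0,0],0.8]
    - [[2.98,-1.58,0],[0,0,0],0.8]
    - [[2.98,-1.58,0],[0,0,0],0.8]
    - [[2.98,-1.58,0],[0,0,0],0.8]
    - [[2.98,-1.58,0],[0,0,0],0.8]
    - [[2.98,-1.58,0],[0,0,0],0.8]
    - [[2.98,-1.58,0],[0,0,0],0.8]
    - [[2.98,-1.58,0],[0,0,0],0.8]
    - [[0,0,0],[0,0,0],0.8]
    - [[0,0,0],[0,0,0],0.8]

```text
time_s: 21.12
tool_pos: [431.4, 131.3, 200.2]
tcp_rot: [-3.141, 0.0, 1.424]
force: [0.0, -0.1, -0.4]
width: 0.899
```

Run:
```python
from h import *
st,i,P=wrist('w8')
near(P,445,69,50,38,50);near(P,420,225,42,52,68);near(P,456,-77,30,70,88)
go(420,225,46,None,st)
```

```text
n 851 rect [444.3  69.9] [73.7 72.9] 81.7 circ [444.1  69.7] 37.3 bbox mid [444.1  69.5] [73.2 74.1] ztop 43.3
n 983 rect [419.5 225.6] [56.4 56.1] 81.7 circ [419.5 225.6] 28.5 bbox mid [419.5 225.5] [56.7 56.1] ztop 60.1
n 343 rect [461.3 -71.7] [23.9 39.1] 56.3 circ [457.3 -77.6] 19.7 bbox mid [457.8 -74.6] [37.6 33.2] ztop 78.1
at [431.4 131.3 200.2] rpy [-1.7999e+02  1.0000e-02  8.1610e+01] w 0.899 t 21.12 
GO cm [ 9.11 -2.5  15.42]
```

View pics/w8.png

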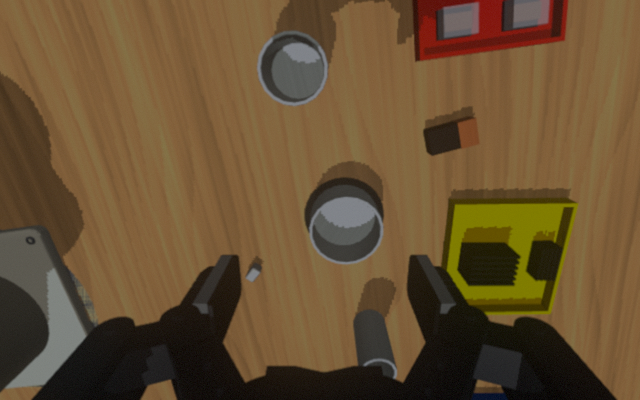

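Medium can at (292,68), large at (345,225), small at (378,345). The heatsink lies in the yellow tray (488,262).

Call:
send_rows:
  rows:
    - [[2.29,-0.64,1.0],[0,0,0],0.8]
    - [[2.29,-0.64,1.0],[0,0,0],0.8]
    - [[2.29,-0.64,1.0],[0,0,0],0.8]
    - [[2.29,-0.64,1.0],[0,0,0],0.8]
    - [[0,0,1.5],[0,0,0],0.8]
    - [[0,0,2],[0,0,0],0.8]
    - [[0,0,2],[0,0,0],0.8]
    - [[0,0,1.5],[0,0,0],0.8]
    - [[0,0,0],[0,0,0],0.8]
    - [[0,0,0],[0,0,0],0.8]

```text
time_s: 22.0
tool_pos: [420.6, 223.2, 89.7]
tcp_rot: [-3.14, 0.001, 1.419]
force: [-0.8, -0.6, 0.1]
width: 0.903
```

Run:
```python
from h import *
go(419.5,225.5,38)
```

```text
at [420.6 223.2  89.7] rpy [-1.7991e+02  7.0000e-02  8.1300e+01] w 0.903 t 22.0 
GO cm [ 0.21 -0.15  5.17]
```

Call:
send_rows:
  rows:
    - [[0.2,-0.15,1.0],[0,0,0],0.8]
    - [[0,0,1.2],[0,0,0],0.8]
    - [[0,0,1.2],[0,0,0],0.8]
    - [[0,0,1.0],[0,0,0],0.8]
    - [[0,0,0.7],[0,0,0],0.8]
    - [[0,0,0],[0,0,0],0.8]
    - [[0,0,0],[0,0,0],0.1]
    - [[0,0,0],[0,0,0],0.1]
    - [[0,0,0],[0,0,0],0.1]
    - [[0,0,0],[0,0,0],0.1]
    - [[0,0,0],[0,0,0],0.1]
    - [[0,0,0],[0,0,0],0.1]
  force: 40

```text
time_s: 23.0
tool_pos: [419.7, 226.8, 39.9]
tcp_rot: [3.141, -0.001, 1.421]
force: [-1.4, -0.5, 7.0]
width: 0.643
```

Call:
send_rows:
  rows:
    - [[0,0,-0.8],[0,0,0],0.1]
    - [[0,0,-1.5],[0,0,0],0.1]
    - [[0,0,-2],[0,0,0],0.1]
    - [[0,0,-1.5],[0,0,0],0.1]
    - [[0,0,-0.7],[0,0,0],0.1]
    - [[0,0,0],[0,0,0],0.1]
    - [[-1.5,0.48,0],[0,0,0],0.1]
    - [[-2.5,0.79,0],[0,0,0],0.1]
    - [[-2.5,0.79,0],[0,0,0],0.1]
    - [[-2.5,0.79,0],[0,0,0],0.1]
    - [[-2.5,0.79,0],[0,0,0],0.1]
    - [[-2.0,0.63,0],[0,0,0],0.1]
    - [[-1.5,0.48,0],[0,0,0],0.1]
    - [[0,0,0],[0,0,0],0.1]
    - [[0,0,0],[0,0,0],0.1]

```text
time_s: 24.25
tool_pos: [443.5, 70.6, 103.6]
tcp_rot: [-3.141, 0.0, 1.419]
force: [0.1, 0.8, -0.3]
width: 0.643
```

Run:
```python
from h import *
st,i,P=wrist('w9');z=st['tool_pos'][2]
x,y=st['tool_pos'][:2]
near(P,x,y,31,z+14,z+28)
near(P,444,70,50,36,48)
go(444.3,70.9,z,None,st)
```

```text
n 4420 rect [443.6  69.9] [58.4 56.9] 33.5 circ [443.6  71.3] 30.8 bbox mid [444.   69.8] [59.6 57.5] ztop 124.6
n 1121 rect [447.   82.3] [48.2 73.5] 78.6 circ [444.7  70.2] 36.9 bbox mid [444.3  79.2] [73.1 54.8] ztop 43.1
at [443.5  70.6 103.6] rpy [-1.7994e+02  1.0000e-02  8.1280e+01] w 0.643 t 24.25 
GO cm [ 0.04  0.08 -0.  ]
```

View pics/w9.png

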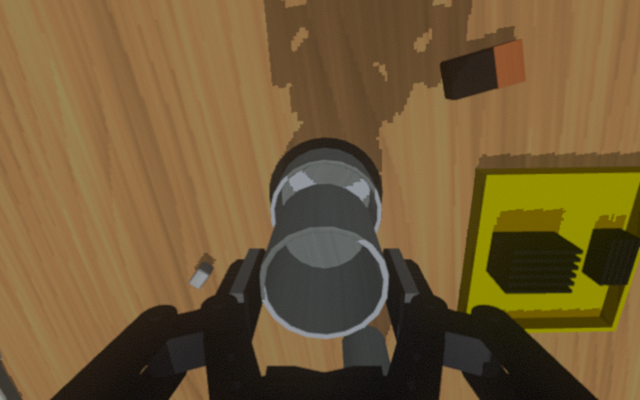

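Can in the grip is centred over the large can to within about 1 mm. Lowering.

Call:
send_rows:
  rows:
    - [[0.02,0.07,0.8],[0,0,0],0.1]
    - [[0,0,1],[0,0,0],0.1]
    - [[0,0,1],[0,0,0],0.1]
    - [[0,0,1],[0,0,0],0.1]
    - [[0,0,0.8],[0,0,0],0.1]
    - [[0,0,0.5],[0,0,0],0.1]
    - [[0,0,0.3],[0,0,0],0.1]
    - [[0,0,0],[0,0,0],0.1]
    - [[0,0,0],[0,0,0],0.1]

```text
time_s: 25.05
tool_pos: [444.6, 71.2, 50.1]
tcp_rot: [-3.141, 0.0, 1.421]
force: [0.0, -0.5, -0.7]
width: 0.648
```

Call:
send_rows:
  rows:
    - [[0,0,0.2],[0,0,0],0.1]
    - [[0,0,0.15],[0,0,0],0.1]
    - [[0,0,0.1],[0,0,0],0.1]
    - [[0,0,0],[0,0,0],0.1]

```text
time_s: 25.38
tool_pos: [444.8, 71.2, 46.0]
tcp_rot: [3.141, -0.0, 1.421]
force: [0.2, 0.8, 0.5]
width: 0.646
```

Call:
send_rows:
  rows:
    - [[0,0,0.05],[0,0,0],0.6]
    - [[0,0,0],[0,0,0],0.6]
    - [[0,0,0],[0,0,0],0.7]
    - [[0,0,-0.6],[0,0,0],0.7]
    - [[0,0,-1.5],[0,0,0],0.7]
    - [[0,0,-3],[0,0,0],0.7]
    - [[0,0,-3.5],[0,0,0],0.7]
    - [[0,0,-3.5],[0,0,0],0.7]
    - [[0,0,-1],[0,0,0],0.6]
    - [[-2,0.5,0],[0,0,0],0.5]
    - [[-2.9,0.7,0],[0,0,0],0.5]
    - [[-2.9,0.7,0],[0,0,0],0.5]
    - [[-2.9,0.7,0],[0,0,0],0.5]
    - [[-2.4,0.5,0],[0,0,0],0.5]
    - [[-1.4,0.3,0],[0,0,0],0.5]
    - [[0,0,0],[0,0,0],0.5]
    - [[0,0,0],[0,0,0],0.5]

```text
time_s: 26.8
tool_pos: [456.2, -77.6, 176.1]
tcp_rot: [-3.141, -0.0, 1.419]
force: [0.4, -0.1, 0.4]
width: 0.748
```

Run:
```python
from h import *
st,i,P=wrist('w10')
near(P,444.5,70,34,60,75);near(P,457,-77.6,28,70,88)
go(457.3,-77.6,60,None,st)
```

```text
n 531 rect [441.9  51.1] [19.2 52.5] 81.6 circ [443.3  60.5] 26.2 bbox mid [443.3  52.8] [51.9 22.9] ztop 66.2
n 799 rect [456.8 -78.4] [39.1 39. ] 64.4 circ [456.9 -78.8] 20.1 bbox mid [456.7 -78.7] [39.5 39.9] ztop 78.1
at [456.2 -77.6 176.1] rpy [-1.7997e+02 -1.0000e-02  8.1280e+01] w 0.748 t 26.8 
GO cm [ 0.02  0.11 11.61]
```

View pics/w10.png

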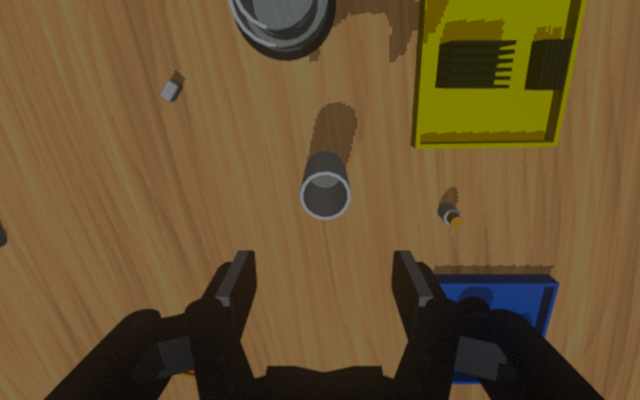

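Medium nested (rim z 66, partly seen at (285,20)); small can at (325,195).

Call:
send_rows:
  rows:
    - [[-0.09,0.07,1.5],[0,0,0],0.4]
    - [[0,0,2],[0,0,0],0.4]
    - [[0,0,2],[0,0,0],0.4]
    - [[0,0,2],[0,0,0],0.4]
    - [[0,0,1.5],[0,0,0],0.4]
    - [[0,0,1.3],[0,0,0],0.4]
    - [[0,0,1.0],[0,0,0],0.4]
    - [[0,0,0.5],[0,0,0],0.4]
    - [[0,0,0],[0,0,0],0.4]
    - [[0,0,0],[0,0,0],-0.3]
    - [[0,0,0],[0,0,0],-0.3]
    - [[0,0,0],[0,0,0],-0.3]
    - [[0,0,0],[0,0,0],-0.3]
    - [[0,0,0],[0,0,0],-0.3]
    - [[0,0,0],[0,0,0],-0.3]
  force: 40

```text
time_s: 28.1
tool_pos: [457.5, -78.3, 59.0]
tcp_rot: [3.14, -0.0, 1.42]
force: [-1.1, 1.6, 7.4]
width: 0.457
```

Call:
send_rows:
  rows:
    - [[0,0,-0.8],[0,0,0],-0.3]
    - [[0,0,-1.5],[0,0,0],-0.3]
    - [[0,0,-2],[0,0,0],-0.3]
    - [[0,0,-2],[0,0,0],-0.3]
    - [[0,0,-1.7],[0,0,0],-0.3]
    - [[0,0,-1],[0,0,0],-0.3]
    - [[0,0,0],[0,0,0],-0.3]
    - [[1.5,-0.36,0],[0,0,0],-0.3]
    - [[2.5,-0.61,0],[0,0,0],-0.3]
    - [[2.5,-0.61,0],[0,0,0],-0.3]
    - [[2.5,-0.61,0],[0,0,0],-0.3]
    - [[2.5,-0.6,0],[0,0,0],-0.3]
    - [[1.8,-0.43,0],[0,0,0],-0.3]
    - [[1.2,-0.28,0],[0,0,0],-0.3]
    - [[0,0,0],[0,0,0],-0.3]
    - [[0,0,0],[0,0,0],-0.3]

```text
time_s: 29.43
tool_pos: [443.6, 70.7, 147.6]
tcp_rot: [-3.14, 0.0, 1.422]
force: [0.0, -0.8, 0.2]
width: 0.457
```

Run:
```python
from h import *
st,i,P=wrist('w11');z=st['tool_pos'][2]
x,y=st['tool_pos'][:2]
near(P,x,y,23,z+13,z+26)
S=near(P,444,70,34,60,72)
q=S[S[:,1]>72][:,:2]   # visible far arc: outer edge fit
A=np.c_[2*q,np.ones(len(q))];s=np.linalg.lstsq(A,(q**2).sum(1),rcond=None)[0];print('medium fit',s[:2].round(1),np.sqrt(s[2]+s[0]**2+s[1]**2).round(1))
near(P,444,70,50,38,48)
go(444.6,70.1,z,None,st)
```

```text
n 2981 rect [443.9  70. ] [40.1 40.8] 83.8 circ [443.7  71.1] 22.8 bbox mid [443.9  70.2] [42.7 40.2] ztop 167.1
n 767 rect [446.1  77.3] [42.8 56.4] 77.1 circ [444.8  70.4] 28.5 bbox mid [444.8  74.9] [56.1 47.5] ztop 66.2
medium fit [444.7  71.2] 26.4
n 1069 rect [445.1  76.5] [60.5 73.3] 81.9 circ [444.3  69.9] 37.0 bbox mid [444.3  74.6] [73.3 64. ] ztop 43.8
at [443.6  70.7 147.6] rpy [-1.7994e+02  3.0000e-02  8.1490e+01] w 0.457 t 29.43 
GO cm [-0.04  0.11 -0.  ]
```

View pics/w11.png

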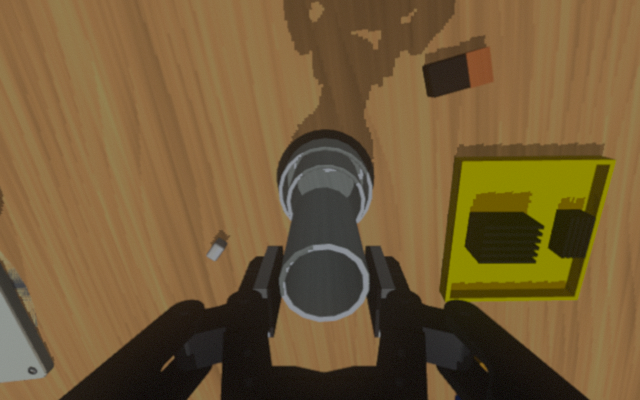

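Small can at (325,283) is held about 1 mm from the medium can's axis (325,187). Lowering.

Call:
send_rows:
  rows:
    - [[0.04,0.1,0.8],[0,0,0],-0.3]
    - [[0,0,1.2],[0,0,0],-0.3]
    - [[0,0,1.2],[0,0,0],-0.3]
    - [[0,0,1.2],[0,0,0],-0.3]
    - [[0,0,1.2],[0,0,0],-0.3]
    - [[0,0,0.9],[0,0,0],-0.3]
    - [[0,0,0.6],[0,0,0],-0.3]
    - [[0,0,0.4],[0,0,0],-0.3]
    - [[0,0,0],[0,0,0],-0.3]
    - [[0,0,0],[0,0,0],-0.3]

```text
time_s: 30.32
tool_pos: [445.3, 70.5, 73.2]
tcp_rot: [-3.142, -0.0, 1.42]
force: [-0.5, 0.6, -1.1]
width: 0.454
```

Call:
send_rows:
  rows:
    - [[0,0,0.25],[0,0,0],-0.3]
    - [[0,0,0.15],[0,0,0],-0.3]
    - [[0,0,0.1],[0,0,0],-0.3]
    - [[0,0,0],[0,0,0],-0.3]

```text
time_s: 30.65
tool_pos: [445.2, 70.7, 68.3]
tcp_rot: [3.141, -0.0, 1.421]
force: [0.0, -0.0, -1.2]
width: 0.453
```

Call:
send_rows:
  rows:
    - [[0,0,0.03],[0,0,0],0.2]
    - [[0,0,0],[0,0,0],0.2]
    - [[0,0,0],[0,0,0],0.3]
    - [[0,0,-0.6],[0,0,0],0.3]
    - [[0,0,-1.5],[0,0,0],0.3]
    - [[0,0,-3],[0,0,0],0.3]
    - [[0,0,-3.5],[0,0,0],0.3]
    - [[0,0,-3.5],[0,0,0],0.3]
    - [[0,0,-2],[0,0,0],0.3]
    - [[-2,0,0],[0,0,0],0.3]
    - [[-3,0,0],[0,0,0],0.3]
    - [[-2,0,0],[0,0,0],0.3]
    - [[0,0,0],[0,0,0],0.3]
    - [[0,0,0],[0,0,0],0.3]

```text
time_s: 31.82
tool_pos: [434.6, 0.8, 209.5]
tcp_rot: [3.141, -0.0, 1.418]
force: [-0.3, 0.5, 1.3]
width: 0.649
```

Run:
```python
from h import *
st,i,P=wrist('w12');print(st['tool_pos'])
print('small');near(P,444.5,70,25,80,95);print('medium');near(P,444.5,70,34,61,71);print('large');near(P,444.5,70,45,39,47)
i,d=grab_frame('top');T=cloud(cam('top'),d)
print('kb');near(T,593,-264,26,22,45);print('kw');near(T,587,-316,24,22,45);print('hs');near(T,593,-1,33,28,50)
save('top9',cv2.resize(i[110:260,160:480],None,fx=2.5,fy=2.5,interpolation=cv2.INTER_CUBIC))
```

```text
[434.58922196   0.78119375 209.45083482]
small
n 658 rect [444.4  70. ] [38.9 39.1] 88.5 circ [444.4  69.9] 19.9 bbox mid [444.4  70. ] [39.1 39.1] ztop 87.2
medium
n 929 rect [444.6  70.2] [55.8 56.1] 37.3 circ [444.6  70.1] 28.5 bbox mid [444.8  70.1] [56.6 56.5] ztop 66.5
large
n 1120 rect [444.   69.7] [73.2 72.8] 83.4 circ [444.3  69.7] 36.9 bbox mid [444.1  69.8] [73.1 73.1] ztop 43.7
kb
n 158 rect [ 593.4 -263.9] [38.3 38. ] 0.1 circ [ 593.8 -264. ] 19.9 bbox mid [ 593.4 -264. ] [38.3 38. ] ztop 32.1
kw
n 104 rect [ 588.  -314.2] [29.3 31.7] 84.2 circ [ 588.  -314.5] 16.5 bbox mid [ 587.6 -314.5] [31.3 30. ] ztop 32.4
hs
n 70 rect [603.6  -2.7] [36.  27.2] 83.6 circ [603.6  -2.9] 20.9 bbox mid [603.8  -3.6] [29.6 36.6] ztop 38.1
```

View pics/w12.png

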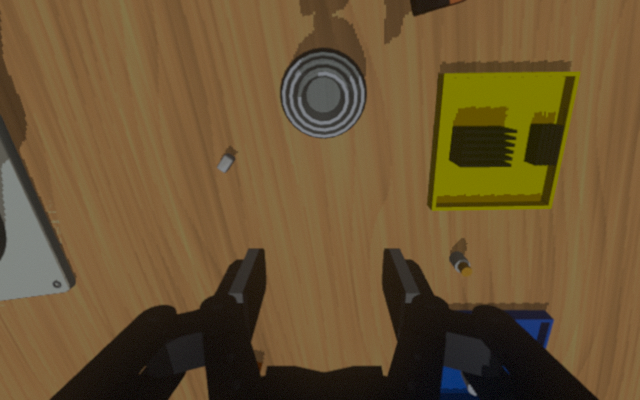

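View pics/top9.png

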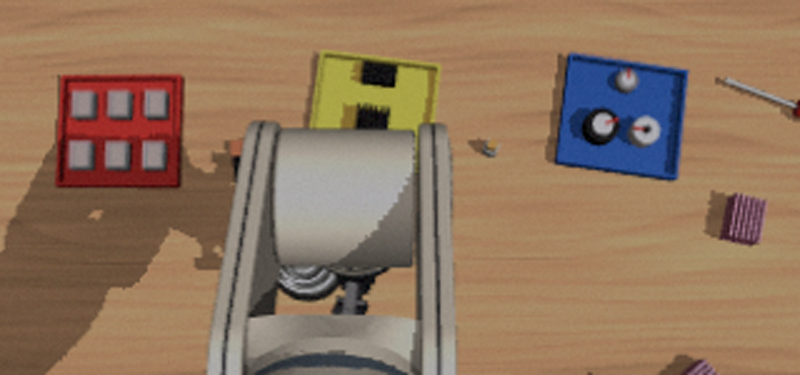

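The cans are concentric at (323,92). Both knobs lie in the blue tray, at (600,127) and (643,130) in the crop, and the heatsink is clear of the fixed one. I'll check the heatsink's height from the wrist camera, then hand in.

Run:
```python
from h import *
st,i,P=wrist()
S=near(P,596,-2,34,31,45)
A=np.c_[S[:,:2]-S[:,:2].mean(0),np.ones(len(S))];k=np.linalg.lstsq(A,S[:,2],rcond=None)[0];print('tilt',np.hypot(*k[:2]).round(3),'z',k[2].round(1))
if len(S)>200 and 33<k[2]<39 and np.hypot(*k[:2])<.1: print(finish_job())
```

```text
n 1253 rect [594.3  -2.3] [36.4 51.1] 82.2 circ [594.  -2.] 30.6 bbox mid [594.2  -2. ] [54.5 42.2] ztop 36.3
tilt 0.01 z 35.0
the job is handed in; nothing more can be done
None
```

The job is done and handed in after about 32 s of robot time; no verdict was reported back.

- **Knobs:** both lie in the blue tray, near (593, -264) for the black and (588, -314) for the white. Top-camera tops read about 32 mm against 30 expected, within the 2 mm calibration. They are clear of the grey knob, and of each other by about 15 mm. I did not measure their tilt; they look flat.
- **Heatsink:** the black one lies in the yellow tray at (594, -2), top 36 mm, tilt about 0.01 rad, clear of the fixed one. In the last top view the arm hid part of it, so I measured it with the wrist camera instead.
- **Cans:** all three are nested, with axes within about 0.5 mm of each other. The medium rim is at 66.5 mm and the small at 87.2, against 66 and 87 expected.
- **Rest of the scene:** nothing was put in the red tray, and the gripper was open and well clear at the end.

Top and wrist cameras disagreed by about 2–3 mm. I used the wrist readings for the picks and the nesting. The tray positions came from the top camera; for the blue tray I shifted them 1 mm towards the wrist readings. The yellow tray's wrist-mask outline was too large (bench pixels in it), so I did not use it.

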